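# Fit the keyed roller head into the sample pump's drive hub and hold it home

## Task

Lift the pump's roller head by its grip out of the plain parking stand, set the tapered nose of its shaft into the steel hub of the pump drive, turn it until the key slips into the keyway, and push on against the ejector spring until the head's lower disc is flush on the hub. Finish still holding the head pressed fully home (let go and the spring lifts it again), with the flask, the beaker and the reagent bottle left where they stand.

Things in the scene. Friction and masses are not known exactly. Their poses are not given: they have to be found in the camera images.
- head_grip (a point): Centre of the upright black bar grip on the loose roller head (0.14-0.22 kg), which stands in the parking stand at first. z up along the shaft, x along the bar. Bar: 14 mm thick (y), 36 mm long (x), 44 mm high (22 mm above and below this point). At the top of its -x end a nose 10 mm long, 8 mm high points where the key faces. Under the bar are two aluminium discs 60 mm across, top face 22 mm below this point.
- head_seat (a point): Centre of the flat underside of the roller head's lower disc, on the shaft axis, 54 mm below head_grip; same axes. Below it a steel shaft, 20 mm in diameter, goes down 40 mm. A key 6 mm wide stands on the shaft's -x side, out to 15 mm from the axis, from the disc down to 26 mm below it.
- shaft_tip (a point): Lower end of the roller head's shaft, on its axis, 94 mm below head_grip; same axes. The last 10 mm of the shaft taper to 12 mm diameter here, and the last 14 mm have no key.
- hub_mouth (a point): Centre of the flat top face of the pump drive's steel hub (fixed), 60 mm above the trolley top, 54 mm across. z up. Bore 22.5 mm in diameter with a 1.5 mm chamfer; keyway 8 mm wide on its -x side, out to 18 mm from the axis, open at the top. A spring ejector disc stands in the bore 32 mm below the face.
- pump: The pump drive, fixed to the trolley; origin on the hub's axis at the trolley top, same axes as hub_mouth. The white motor block lies on the +x side, 40 to 144 mm from the axis, 92 mm wide, top 54 to 57 mm above the trolley. Grey base plate 185 x 100 x 8 mm, from x = -35 to 150 mm.
- stand_mouth (a point): Centre of the top face of the plain grey round parking stand (fixed), 52 mm above the trolley top; its round bore is 36 mm wide without keyway, its outside 56 mm across at the top. The head's lower disc rests on this face at the start.
- ejector (a joint): How far the spring ejector in the hub is pressed down, m: 0 when free, 0.008 when the head's lower disc is flush on the hub. The spring pushes up with 3 N at 0 and 9 N at 0.008.
- flask: Loose conical glass flask, 78 mm across, 135 mm high; origin at the centre of its underside. Leave it alone.
- beaker: Loose glass beaker, 72 mm across, 90 mm high; origin at the centre of its underside. Leave it alone.
- reagent: Loose white reagent bottle with screw cap, 58 mm across, 123 mm high; origin at the centre of its underside. Leave it alone.
Things that resemble listed ones, but are neither listed nor needed, are in the scene too. Leave any red look-alike of the part that bears head_grip alone.

How it is judged:
By the outcome, as a careful person would: the job done as asked, in the order asked, and still so for the second after the job is handed in, while the arm keeps its last pose, push and grip.
It also fails if it takes over 51 s, if anything falls off the work surface, if the arm or the gripper's body presses on something with over 40 N, if the wrist force passes 120 N, or if a joint passes its speed limit or range.

## Robot

A 7-joint arm with a two-finger parallel gripper is mounted at the origin on a cart in front of the work surface, level with it; the furniture and walls round the work are solid. World frame = base frame: x ahead of the robot, y to its left, z up, the work surface at z = 0. Lengths are in m, angles in degrees, forces in N, time in s.
With the tool pointing down it reaches from about 0.375 to 0.925 m from the base axis. Payload 3.1 kg.
Tool frame: the origin (TCP) lies midway between the tips of the shut fingers; the grasp point (between the pads) lies env.tcp_to_grasp behind it (env.tcp_to_grasp is the distance from the TCP to the grasp point, in m); z points along the fingers, y is the line along which they close (so a half turn about z gives the same grasp; the last joint's range is limited). The gripper opens to 85 mm and grips with 20 to 120 N. Pads are 22 mm wide; open, the fingers measure 114 mm over their backs; the gripper's body (76 mm by 85 mm) begins 54 mm behind the grasp point. The pads swing forward as they close: fully open they stand 13 mm farther back than shut.
Start: joints at [61.089, 21.939, 2.515, 91.553, -1.026, 66.532, -2.859], TCP at [0.257, -0.597, 0.231] pointing down, gripper open.
Joint ranges: [-149.38, 149.38], [-23.57, 123.04], [-84.95, 90], [0, 143.3], [-89.99, 269.99], [3.08, 112.72], [-163.45, 163.45]. Speed limits (degrees/s): [159.86, 159.86, 180, 180, 180, 180, 180].

## Interface

Orientations are given as [roll, pitch, yaw] about the fixed x, y, z axes, in that order (R = Rz(yaw) Ry(pitch) Rx(roll)).
In Python, from rig import sensors, optics, workorder, env gives the robot as it stands. The module is installed in compiled form; this text tells all that it offers.
- The arm moves only by the tool step_arm, never from a script. Its argument "plan" is text: rows parted by semicolons, each of 7 numbers parted by spaces: the shift along the tool's x, y, z each as a share of 0.5 m, from -1 to 1, then the turn, a rotation vector about the tool's x, y, z each as a share of pi/2 rad, from -1 to 1, then the gripper's target within -1 to 1 (fully open at 1, half-way at 0, shut at -1). A call has 1 to 5 rows; each row is the pose to reach, as a shift and turn from the pose commanded when the call began, along the tool's axes at that moment; what a row does not reach only later rows make up. A row lasts 1/10 s, in which the tool goes at most 50 mm and 8.59 degrees, less where a joint would pass 70% of its speed; a pose out of reach is approached as far as the arm can. A call with a number of a shift or a turn outside -1 to 1 is refused whole. A call with a gripper value outside its range is refused whole. The fingers move at their own pace and stop on an object; the grip force is fixed at half the most. Time passes only in rows, so rows that repeat a pose let the fingers close. It gives the time, the measured TCP pose, the force, the opening and the grip force at its end, in the units of the state.
- sensors.state(): the state, without advancing time (a new reading comes with each control period).
- optics.get_image(name): name is "scene" or "side" or "wrist"; returns (picture, depth): 400x640x3 uint8, red, green, blue; 400x640 float32, m along the optical axis (not along the pixel's ray), 0 where there is no reading.
- optics.camera_model(name): a dict with "fx", "fy", "cx", "cy" (pixels), "origin" and "rotation" of the camera in the world. Camera axes: x right, y up, looking along -z (the intrinsics and any distortion apply to the point x, -y, -z); pixel columns grow to the right and rows downward; lengths in m; the calibration is good to about 2 mm. A picture is of the moment at which its call begins: read the wrist's pose just before it. camera_model takes no time and is no camera call; for the wrist camera it gives the pose at the moment of the call.
- workorder.job_done(): hands the job in; it is judged then, once.
The state is a dict: "time_s": time; "joint_pos": joint angles; "dq": joint speeds; "tau": joint torques, N m; "eef_pos": TCP position; "tcp_rot": TCP orientation; "ft_force": force on the tool from outside, world axes, zero at the start; "wrist_torque": the same for the moment, N m; "opening": opening from 0.0 (shut) to 1.0 (fully open); "gripper_force": force on a finger pad.
Only numpy, scipy, OpenCV 4.12 (cv2) and the standard library are available. Lean on these libraries where they do the work, as an engineer would, in place of code of your own. Each camera call takes 0.05 s, during which the arm holds its last target. There are 200 camera calls.

## Working session

There is one attempt and no reset: what is moved stays moved. The work goes in short steps, Python scripts to look and compute and a tool call to move; the robot and the scene stay as the last step left them, time stands still between calls to the robot, and variables do not carry over. Pictures are saved under pics/ and viewed, at most 10 in all, crops included, and the job is handed in when it is done.

Besides the shell and the picture viewer there is one more tool, called after "Call:" as a command line: name --argument value ..., lists and objects as JSON in quotes. step_arm: Moves the arm, as the interface text tells. Shift numbers are shares of 0.5 m and turn numbers shares of pi/2 rad, none past 1 either way. Its arguments: {"type":"object","properties":{"plan":{"type":"string"}},"required":["plan"]}

```bash
mkdir -p pics; cat > h.py <<'E'
import numpy as np, cv2
from rig import sensors, optics, workorder, env
from scipy.spatial.transform import Rotation as R
def grab(n):
    m=optics.camera_model(n); p,d=optics.get_image(n)
    np.savez(f'pics/{n}.npz',p=p,d=d,**{k:m[k] for k in('fx','fy','cx','cy','origin','rotation')})
    return p,d,m
def load(n):
    z=np.load(f'pics/{n}.npz'); return z['p'],z['d'],z
def pts(d,m):
    v,u=np.mgrid[:d.shape[0],:d.shape[1]]
    c=np.stack([(u-m['cx'])/m['fx']*d,-(v-m['cy'])/m['fy']*d,-d],-1)
    return c@np.array(m['rotation']).T+np.array(m['origin'])
def save(n,p): cv2.imwrite(f'pics/{n}.png',cv2.cvtColor(p,cv2.COLOR_RGB2BGR))
E
python3 - <<'E'
from h import *
print(sensors.state(), env.tcp_to_grasp)
for n in('scene','side','wrist'):
    p,d,m=grab(n); save(n+'1',p); print(n,m)
a=[load(n)[0] for n in('scene','side')]
save('both',cv2.resize(np.vstack(a),(480,600)))
E
```

```text
{'time_s': 0.0, 'joint_pos': array([61.08833083, 21.99332421,  2.51177197, 91.64947054, -1.02345622,
       66.53096523, -2.8565719 ]), 'dq': array([ 0.03609031, -0.07066494, -0.039056  ,  0.08679712, -0.04817517,
       -0.01727725, -0.02435964]), 'tau': array([-1.77470101e-04, -4.33452022e+01,  1.02453746e+00, -2.49510491e+01,
        1.06753578e-02,  1.12917655e-02,  6.50317048e-06]), 'eef_pos': array([ 0.25679758, -0.59609504,  0.22986861]), 'tcp_rot': array([-1.79849055e+02,  1.02273044e-02,  2.33158050e+01]), 'ft_force': array([ 0.65611399, -0.38790377,  0.26917577]), 'wrist_torque': array([-0.04924881,  0.00704612, -0.04221006]), 'gripper_force': 0.0, 'opening': 0.999072457656097} 0.0187
scene {'fx': 436.16097624686677, 'fy': 436.16097624686677, 'cx': 317.284010167529, 'cy': 192.18111040877673, 'origin': array([0.2211766 , 0.26753539, 0.78797231]), 'rotation': array([  36.5879144 ,    0.2585618 , -131.18751899])}
side {'fx': 425.26475073598755, 'fy': 425.26475073598755, 'cx': 316.4433052310964, 'cy': 203.58048039664666, 'origin': array([ 0.43118865, -0.70818878,  0.60113375]), 'rotation': array([ 52.59099836,  -0.82694923, -14.42751517])}
wrist {'fx': 278.55284453742206, 'fy': 278.55284453742206, 'cx': 324.2998483189969, 'cy': 198.1966598190902, 'origin': array([ 0.31915392, -0.57026658,  0.37202531]), 'rotation': array([-1.54873720e+01,  5.85458407e-02, -6.66882905e+01])}
```

View pics/scene1.png

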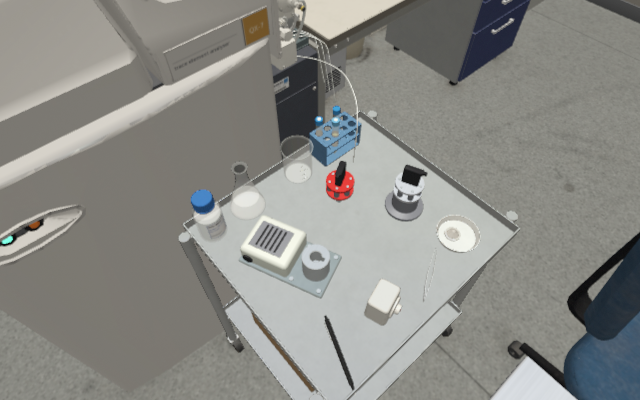

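View pics/side1.png

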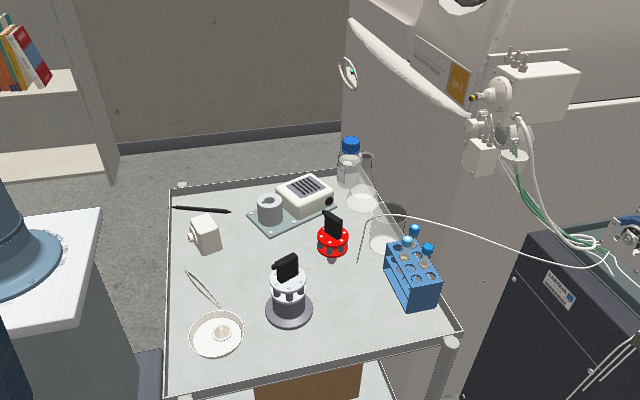

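Scene view: the aluminium head with a black grip is in the grey stand at scene (408,188) / side (288,280). The red look-alike is at scene (341,182) / side (332,238). The aluminium one fits the description because it has aluminium discs and stands in the stand. The pump hub is at scene (316,258) / side (270,207). I'll confirm with one crop and measure.

```bash
cat >> h.py <<'E'
def pts(d,m):
    v,u=np.mgrid[:d.shape[0],:d.shape[1]]
    c=np.stack([(u-m['cx'])/m['fx']*d,-(v-m['cy'])/m['fy']*d,-d],-1)
    return c@R.from_euler('xyz',m['rotation'],degrees=True).as_matrix().T+np.array(m['origin'])
E
python3 - <<'E'
from h import *
ims=[]
for n,h,b in(('scene',(316,258),(408,185)),('side',(270,207),(288,275))):
    p,d,m=load(n); P=pts(d,m)
    def reg(c,r): 
        k=np.zeros(d.shape,bool);k[c[1]-r:c[1]+r,c[0]-r:c[0]+r]=1;return k&(d>0)
    print(n,'table z',np.median(P[reg((h[0]+60 if n=='scene' else 250,h[1]+30 if n=='scene' else 265),5)][:,2]))
    k=reg(h,24)&(abs(P[...,2]-.06)<.004); q=P[k]
    c,r=cv2.minEnclosingCircle(q[:,:2].astype(np.float32)*1000); print('hub',len(q),c,r,np.median(q[:,2]))
    k=reg(b,28)&(p.max(-1)<60)&(P[...,2]>.06); q=P[k]
    print('grip',len(q),q.mean(0),q.min(0),q.max(0))
    t=q[q[:,2]>np.percentile(q[:,2],98)-.005]; (c,s,a)=cv2.minAreaRect(t[:,:2].astype(np.float32)*1000); print('top',len(t),c,s,a,np.median(t[:,2]))
    print('grip hist',np.histogram(q[:,2],8))
    ims+=[cv2.resize(p[c_[1]-40:c_[1]+40,c_[0]-40:c_[0]+40],(300,300),interpolation=cv2.INTER_CUBIC) for c_ in(h,b)]
save('crop',np.vstack([np.hstack(ims[:2]),np.hstack(ims[2:])]))
E
```

```text
scene table z 0.05452317597453765
hub 466 (519.7020874023438, 14.260298728942871) 27.730039596557617 0.058509059441638256
grip 292 [ 0.50801017 -0.22876567  0.11268791] [ 0.48661739 -0.24276292  0.08660761] [ 0.5269394  -0.21943661  0.12904759]
top 102 (506.2869873046875, -232.45127868652344) (41.87049102783203, 12.381420135498047) 26.311634063720703 0.1259626183243575
grip hist (array([19, 28, 31, 29, 33, 25, 32, 95]), array([0.08660761, 0.09191261, 0.0972176 , 0.1025226 , 0.1078276 ,
       0.1131326 , 0.1184376 , 0.12374259, 0.12904759]))
side table z 7.50859455523889e-05
hub 310 (540.7166748046875, 28.614681243896484) 54.1002082824707 0.05945799084294051
grip 499 [ 0.50959262 -0.24165588  0.11216814] [ 0.4863729  -0.26225577  0.06041694] [ 0.52843208 -0.22675618  0.13090918]
top 154 (506.85791015625, -239.05914306640625) (43.660518646240234, 12.151918411254883) 21.266651153564453 0.12732093262190422
grip hist (array([  3,   0,   2,  75,  80,  78,  81, 180]), array([0.06041694, 0.06922847, 0.07804   , 0.08685153, 0.09566306,
       0.10447459, 0.11328612, 0.12209765, 0.13090918]))
```

View pics/crop.png

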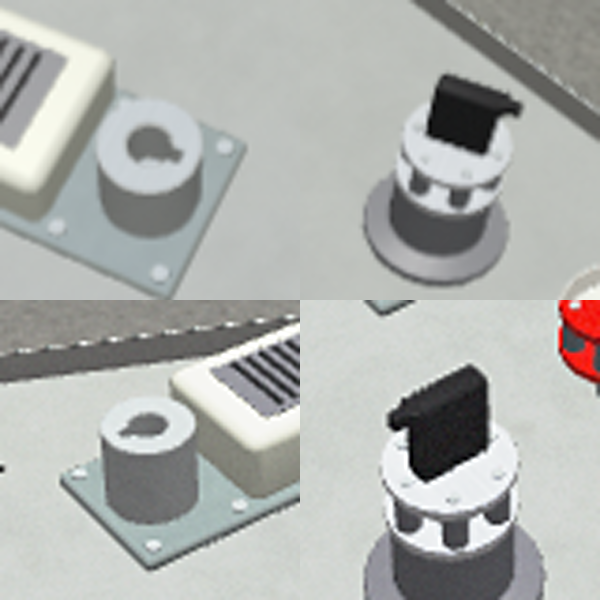

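The crop confirms it: the aluminium head sits in the grey stand, with its nose pointing toward world −x. The hub keyway is at its side away from the motor block. Next I need the pump yaw and the obstacle positions.

```bash
python3 - <<'E'
from h import *
for n,B,rd in(('scene',(273,243),(341,182)),('side',(305,195),(332,238))):
    p,d,m=load(n); P=pts(d,m)
    h=cv2.cvtColor(p,cv2.COLOR_RGB2HSV)
    def big(k):
        l,lab,st,_=cv2.connectedComponentsWithStats(k.astype(np.uint8)); return lab
    z=P[...,2]; xy=P[...,:2]
    near=np.linalg.norm(xy-[.54,.08],axis=-1)<.16
    k=(d>0)&near&(z>.052)&(z<.0585)&(p.min(-1)>190); lab=big(k)
    c,s,a=cv2.minAreaRect((P[k&(lab==np.argmax(np.bincount(lab[k])))][:,:2]*1000).astype(np.float32)); print(n,'block',c,s,a)
    k=(d>0)&near&(z>.005)&(z<.011); c,s,a=cv2.minAreaRect((P[k][:,:2]*1000).astype(np.float32)); print('plate',c,s,a)
    k=(d>0)&(h[...,1]>180)&((h[...,0]<8)|(h[...,0]>172))&(z>0.0)&(z<.3)&(P[...,0]>.3)&(P[...,0]<.9);q=P[k];print('red',len(q),np.median(q,0),q.max(0))
    k=(d>0)&(h[...,1]>150)&(abs(h[...,0].astype(int)-108)<12)&(z>0.03)&(z<.3)&(P[...,0]>.3)&(P[...,0]<.9)
    q=P[k]; print('blue',len(q),np.median(q[q[:,1]>0],0),np.median(q[q[:,1]<0],0))
E
```

```text
scene block (603.2630615234375, 51.23617172241211) (97.69357299804688, 86.53956604003906) 23.094091415405273
plate (528.8967895507812, 59.30841064453125) (296.3155517578125, 204.0406951904297) 0.0002643812622409314
red 374 [ 0.60659605 -0.12675286  0.07037681] [ 0.64471095 -0.10559087  0.08862203]
blue 501 [0.72374761 0.11938366 0.12074833] [ 0.74595739 -0.23926532  0.11138639]
side block (604.1661376953125, 45.892913818359375) (100.6659164428711, 88.04080200195312) 22.198598861694336
plate (529.2924194335938, 56.285064697265625) (208.57138061523438, 298.6133117675781) 89.36203002929688
red 493 [ 0.60924491 -0.15360516  0.07087093] [ 0.64523673 -0.11417327  0.08499836]
blue 485 [0.72776065 0.10209617 0.11741004] [ 0.74624695 -0.24563717  0.11231876]
```

Call:
step_arm --plan "0.753 -0.463 0 0 0 0 1;0.753 -0.463 0 0 0 0 1;0.753 -0.463 0 0 0 0 1;0.753 -0.463 0 0 0 0 1;0.753 -0.463 0 0 0 0 1"

```text
time_s: 0.65
eef_pos: [0.4016, -0.3905, 0.231]
tcp_rot: [-180.0, 0.0, 23.3]
ft_force: [0.7, -0.9, -0.2]
opening: 1.003
gripper_force: 0.0
```

Call:
step_arm --plan "0.32 -0.2 0 0 0 0 1;0.32 -0.2 0 0 0 0 1;0.32 -0.2 0 0 0 0 1;0.32 -0.2 0 0 0 0 1;0.32 -0.2 0 0 0 0 1"

```text
time_s: 1.15
eef_pos: [0.5125, -0.2286, 0.2313]
tcp_rot: [-179.8, -0.2, 24.1]
ft_force: [-0.4, 0.3, -0.4]
opening: 1.0
gripper_force: 0.0
```

```bash
python3 - <<'E'
from h import *
s=sensors.state();print(s['time_s'],s['eef_pos'],s['tcp_rot'],s['joint_pos'])
p,d,m=grab('wrist'); save('w2',p); P=pts(d,m)
k=(d>0)&(p.max(-1)<70)&(P[...,2]>.118)&(P[...,2]<.14)&(np.linalg.norm(P[...,:2]-[.508,-.235],axis=-1)<.05)
q=P[k];print(len(q),np.percentile(q[:,2],[5,50,95]),cv2.minAreaRect((q[:,:2]*1000).astype(np.float32)))
E
```

```text
1.15 [ 0.51254718 -0.22855032  0.23127858] [-179.83066118   -0.22259435   24.06744038] [ 30.84250168  13.04259799 -12.39405602 103.44794208   2.78785193
  63.78209137 -48.40376481]
614 [0.12442393 0.12722925 0.1285033 ] ((506.15777587890625, -236.72137451171875), (45.052345275878906, 12.909831047058105), 24.05121421813965)
```

View pics/w2.png

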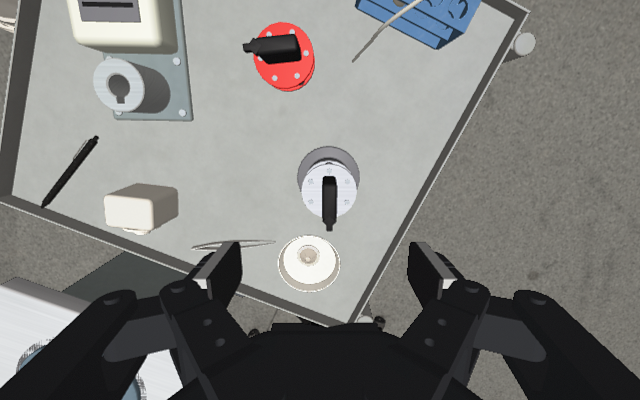

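Wrist view: the bar is at (330,200) with its nose down at (330,228). The hub is at (118,85) with its keyway facing the same way. I'll descend onto the bar.

Call:
step_arm --plan "-0.008 0.01 0.1 0 0 0 1;-0.008 0.01 0.2 0 0 0 1;-0.008 0.01 0.25 0 0 0 1;-0.008 0.01 0.284 0 0 0 1;-0.008 0.01 0.284 0 0 0 1"

```text
time_s: 1.7
eef_pos: [0.5026, -0.244, 0.0858]
tcp_rot: [-179.7, 0.4, 23.2]
ft_force: [-0.3, 0.6, 0.8]
opening: 0.998
gripper_force: 0.0
```

Call:
step_arm --plan "0 0 0 0 0 0 -1;0 0 0 0 0 0 -1;0 0 0 0 0 0 -1;0 0 0 0 0 0 -1;0 0 0 0 0 0 -1"

```text
time_s: 2.2
eef_pos: [0.507, -0.2431, 0.09]
tcp_rot: [180.0, -0.0, 23.3]
ft_force: [1.2, 1.1, 4.6]
opening: 0.159
gripper_force: 61.7
```

Call:
step_arm --plan "0 0 0 0 0 0 -1;0 0 0 0 0 0 -1;0 0 0 0 0 0 -1;0 0 0 0 0 0 -1;0 0 0 0 0 0 -1"

```text
time_s: 2.7
eef_pos: [0.5071, -0.2431, 0.09]
tcp_rot: [180.0, -0.0, 23.3]
ft_force: [-1.2, 1.6, 5.4]
opening: 0.154
gripper_force: 61.0
```

Call:
step_arm --plan "0 0 -0.04 0 0 0 -1;0 0 -0.1 0 0 0 -1;0 0 -0.2 0 0 0 -1;0 0 -0.28 0 0 0 -1;0 0 -0.28 0 0 0 -1"

```text
time_s: 3.2
eef_pos: [0.5111, -0.2457, 0.2362]
tcp_rot: [179.4, -0.5, 23.3]
ft_force: [1.2, -1.0, -1.2]
opening: 0.157
gripper_force: 60.3
```

```bash
python3 - <<'E'
from h import *
s=sensors.state();print(s['time_s'],s['eef_pos'],s['tcp_rot'],s['joint_pos'],s['ft_force'],s['opening'])
p,d,m=grab('wrist'); P=pts(d,m)
a=p.copy()
p2,d2,m2=grab('side')
save('w3',np.vstack([cv2.resize(a,(480,300)),cv2.resize(p2,(480,300))]))
E
```

```text
3.2 [ 0.51113676 -0.24566533  0.2361552 ] [179.37926745  -0.53128272  23.29541793] [ 31.73868779  12.89503233 -11.72800639 102.99147574   2.99578106
  63.59150693 -47.70480265] [ 1.18984334 -0.99191766 -1.24317866] 0.15707319621883672
```

View pics/w3.png

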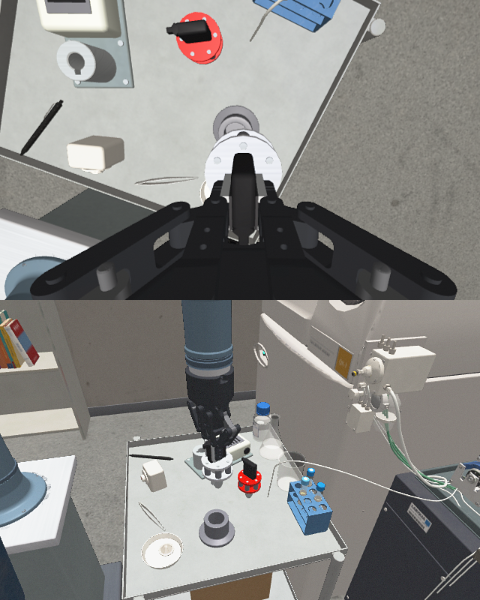

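The head is held and clear of the stand (tip visible below the disc). I'll move to a point just short of the hub and look at the disc and hub in one image.

Call:
step_arm --plan "0.066 -0.1 0 0 0 0 -1;0.066 -0.2 0 0 0 0 -1;0.066 -0.3 0 0 0 0 -1;0.066 -0.4 0 0 0 0 -1;0.066 -0.46 0 0 0 0 -1"

```text
time_s: 3.8
eef_pos: [0.4423, -0.0163, 0.2262]
tcp_rot: [-179.8, 0.3, 23.5]
ft_force: [0.7, -0.2, -2.2]
opening: 0.153
gripper_force: 60.0
```

Call:
step_arm --plan "0 0 0 0 0 0 -1;0 0 0 0 0 0 -1;0 0 0 0 0 0 -1;0 0 0 0 0 0 -1;0 0 0 0 0 0 -1"

```text
time_s: 4.3
eef_pos: [0.4461, -0.0205, 0.2289]
tcp_rot: [-180.0, 0.0, 23.2]
ft_force: [-0.3, 0.1, -0.9]
opening: 0.154
gripper_force: 60.1
```

```bash
python3 - <<'E'
from h import *
s=sensors.state();print(s['time_s'],s['eef_pos'],s['tcp_rot'],s['ft_force'])
p,d,m=grab('wrist'); P=pts(d,m); save('w4',p)
g=p.astype(int); k=(d>0)&(p.min(-1)>100)&(P[...,2]>.19)
q=P[k];print(len(q),np.histogram(q[:,2],10))
k2=(d>0)&(abs(P[...,2]-.06)<.004)&(np.linalg.norm(P[...,:2]-[.519,.013],axis=-1)<.034);q=P[k2];print('hub',len(q),q.min(0),q.max(0),cv2.minEnclosingCircle((q[:,:2]*1000).astype(np.float32)))
E
```

```text
4.3 [ 0.44608798 -0.02048518  0.22885307] [-1.79964527e+02  3.30227011e-02  2.31518569e+01] [-0.28970083  0.06277905 -0.85445722]
5881 (array([ 489,    0, 4115,  108,  221,  292,   17,   17,   17,  605]), array([0.19056107, 0.20337905, 0.21619702, 0.229015  , 0.24183298,
       0.25465096, 0.26746893, 0.28028691, 0.29310489, 0.30592287,
       0.31874084]))
hub 1681 [ 0.49230401 -0.01439768  0.05653596] [0.54583952 0.03941818 0.06215653] ((519.14404296875, 12.473731994628906), 27.015756607055664)
```

View pics/w4.png

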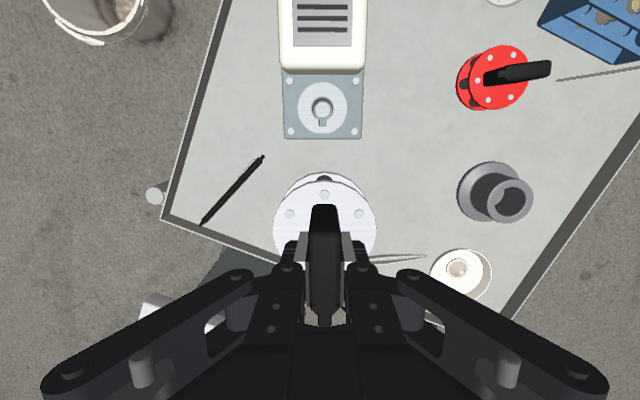

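The hub is at (322,107) with its keyway straight down at (322,121), and the disc is at (325,225). Now I'll fit the disc circle, the keyway direction and the bar direction from this image.

```bash
python3 - <<'E'
from h import *
from scipy.optimize import least_squares
p,d,m=load('wrist'); P=pts(d,m)
T=np.array([446.1,-20.5])
k=(d>0)&(p.min(-1)>100)&(P[...,2]>.214)&(P[...,2]<.232); k[260:]=0
q=P[k]*1000; print('disc z',np.median(q[:,2]))
k&=abs(P[...,2]*1000-np.median(q[:,2]))<4
cn=max(cv2.findContours(k.astype(np.uint8),0,cv2.CHAIN_APPROX_NONE)[0],key=len)[:,0]
c=(P[cn[:,1],cn[:,0]]*1000)[:,:2]
f=least_squares(lambda x:np.hypot(*(c-x[:2]).T)-x[2],[446,-20,30],loss='soft_l1',f_scale=.5)
r=abs(f.fun); print('disc',f.x,'inliers',(r<1).sum(),len(r))
a=np.radians(23.15);X=np.array([np.cos(a),np.sin(a)]);Y=np.array([np.sin(a),-np.cos(a)])
o=f.x[:2]-T;print('disc rel tool',o@X,o@Y)
# block / plate edges
z=P[...,2];near=np.linalg.norm(P[...,:2]-[.57,.035],axis=-1)<.14
for nm,lo,hi in(('block',.05,.062),):
    kk=(d>0)&near&(z>lo)&(z<hi)&(p.min(-1)>190)&(np.linalg.norm(P[...,:2]-[.519,.0125],axis=-1)>.034)
    print(nm,kk.sum(),cv2.minAreaRect((P[kk][:,:2]*1000).astype(np.float32)))
# keyway: pixels in hub annulus 12.5..17 mm, cast to plane z=.06
v,u=np.mgrid[:400,:640];Rm=R.from_euler('xyz',m['rotation'],degrees=True).as_matrix()
D=np.stack([(u-m['cx'])/m['fx'],-(v-m['cy'])/m['fy'],-np.ones_like(u)],-1)@Rm.T
Q=(m['origin']+D*((.06-m['origin'][2])/D[...,2])[...,None])[...,:2]*1000-[519.1,12.5]
rr=np.hypot(*np.moveaxis(Q,-1,0));an=(rr>12.5)&(rr<17.5)
g=p.mean(-1);t=np.median(g[an]);w=np.clip(t-g-25,0,None)*an
mm=(Q*w[...,None]).sum((0,1));print('key dir+180',np.degrees(np.arctan2(*-mm[::-1])),(w>0).sum())
# bar
b=(d>0)&(p.max(-1)<60)&(z>.235)&(z<.285);b[:,:300]=0;b[:,350:]=0;b[330:]=0;b[:200]=0
print('bar z',np.histogram(z[b],8))
E
```

```text
disc z 222.32086371114275
disc [453.47579874 -18.04563893  27.95895153] inliers 128 348
disc rel tool 7.746797025152494 0.6429861408048271
block 3879 ((585.9528198242188, 40.8581657409668), (61.512718200683594, 88.2229995727539), 22.98923110961914)
key dir+180 20.36512368095247 49
bar z (array([  94,  117,  130,  172, 1828, 1219,  299,   68]), array([0.23502472, 0.24127101, 0.2475173 , 0.25376359, 0.26000987,
       0.26625616, 0.27250245, 0.27874874, 0.28499503]))
```

```bash
python3 - <<'E'
from h import *
from scipy.optimize import least_squares
p,d,m=load('wrist')
v,u=np.mgrid[:400,:640];Rm=R.from_euler('xyz',m['rotation'],degrees=True).as_matrix()
D=np.stack([(u-m['cx'])/m['fx'],-(v-m['cy'])/m['fy'],-np.ones_like(u)],-1)@Rm.T
Q=(m['origin']+D*((.222-m['origin'][2])/D[...,2])[...,None])[...,:2]*1000
P=pts(d,m);k=(d>0)&(p.min(-1)>90)&(abs(P[...,2]-.222)<.006);k=k.astype(np.uint8)
cn=max(cv2.findContours(k,0,cv2.CHAIN_APPROX_NONE)[0],key=len)[:,0]
a=np.radians(23.15);X=np.array([np.cos(a),np.sin(a)]);Y=np.array([np.sin(a),-np.cos(a)])
c=Q[cn[:,1],cn[:,0]]-[446.1,-20.5];c=np.c_[c@X,c@Y]
r0=np.hypot(c[:,0]-6,c[:,1]);c=c[(r0>26)&(r0<33)]
for r in(30,):
    f=least_squares(lambda x:np.hypot(*(c-x[:2]).T)-r,[6,0],loss='soft_l1',f_scale=.3);print(f.x,len(c),np.abs(f.fun).mean(),c.min(0),c.max(0))
f=least_squares(lambda x:np.hypot(*(c-x[:2]).T)-x[2],[6,0,30],loss='soft_l1',f_scale=.3);print(f.x)
E
```

```text
[6.37581793 0.61643118] 204 0.5543077217971852 [ -8.42996213 -28.83716946] [36.50334153 30.36628378]
[ 7.0704071   0.5983356  29.31146352]
```

Call:
step_arm --plan "0.07 -0.004 0 0 0 0.06 -1;0.148 -0.007 0 0 0 0.133 -1;0.148 -0.007 0.06 0 0 0.133 -1;0.148 -0.007 0.12 0 0 0.133 -1;0.148 -0.007 0.15 0 0 0.133 -1"

```text
time_s: 4.85
eef_pos: [0.5111, 0.0127, 0.1514]
tcp_rot: [-179.9, 0.3, 11.3]
ft_force: [-0.7, -0.5, -1.8]
opening: 0.153
gripper_force: 60.1
```

Call:
step_arm --plan "0 0 0 0 0 0 -1;0 0 0 0 0 0 -1;0 0 0 0 0 0 -1;0 0 0 0 0 0 -1;0 0 0 0 0 0 -1"

```text
time_s: 5.35
eef_pos: [0.5134, 0.0133, 0.1554]
tcp_rot: [180.0, -0.1, 11.3]
ft_force: [1.2, -0.1, -1.2]
opening: 0.159
gripper_force: 60.1
```

```bash
python3 - <<'E'
from h import *
s=sensors.state();print(s['time_s'],s['eef_pos'],s['tcp_rot'],s['ft_force'])
p,d,m=grab('side');p2,d2,m2=grab('scene')
save('s5',np.hstack([cv2.resize(p[140:260,210:330],(400,400),interpolation=2),cv2.resize(p2[180:300,256:376],(400,400),interpolation=2)]))
E
```

```text
5.35 [0.51335265 0.01330249 0.15543342] [ 1.79967901e+02 -1.26993190e-01  1.13299460e+01] [ 1.18702066 -0.06888089 -1.18450902]
```

View pics/s5.png

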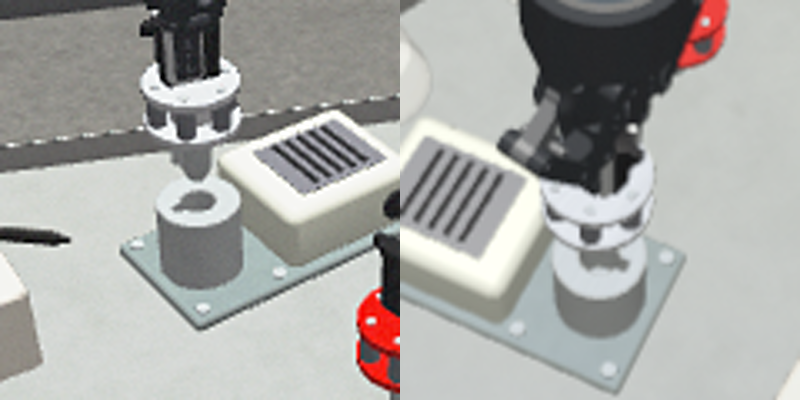

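The side and scene crops show the tip just above the bore, roughly centred, with the key about 12° off. I'll lower the nose into the bore.

Call:
step_arm --plan "-0.001 0.0015 0.02 0 0 0 -1;-0.001 0.0015 0.035 0 0 0 -1;-0.001 0.0015 0.045 0 0 0 -1;-0.001 0.0015 0.055 0 0 0 -1;-0.001 0.0015 0.055 0 0 0 -1"

```text
time_s: 5.95
eef_pos: [0.5118, 0.0124, 0.1258]
tcp_rot: [-180.0, 0.1, 11.3]
ft_force: [-0.1, -0.1, -1.2]
opening: 0.153
gripper_force: 60.1
```

Call:
step_arm --plan "0 0 0 0 0 0 -1;0 0 0 0 0 0 -1;0 0 0 0 0 0 -1"

```text
time_s: 6.25
eef_pos: [0.5123, 0.0126, 0.1271]
tcp_rot: [180.0, -0.0, 11.3]
ft_force: [-0.8, -0.0, -0.7]
opening: 0.16
gripper_force: 60.1
```

Call:
step_arm --plan "0 0 0.007 0 0 0 -1;0 0 0.009 0 0 0 -1;0 0 0.009 0 0 0 -1"

```text
time_s: 6.55
eef_pos: [0.513, 0.0126, 0.1232]
tcp_rot: [180.0, -0.1, 11.3]
ft_force: [-0.6, -0.2, 4.2]
opening: 0.156
gripper_force: 61.1
```

Call:
step_arm --plan "0 0.0009 0 0 0 -0.044 -1;0 0.0018 0 0 0 -0.088 -1;0 0.0027 0 0 0 -0.133 -1;0 0.0027 0 0 0 -0.133 -1;0 0.0027 0 0 0 -0.133 -1"

```text
time_s: 7.05
eef_pos: [0.5122, 0.011, 0.1219]
tcp_rot: [-180.0, 0.0, 23.2]
ft_force: [0.0, -0.4, -2.0]
opening: 0.157
gripper_force: 60.1
```

The key touched the rim at about 4 N, then dropped in once turned. Now I'll push down.

Call:
step_arm --plan "0 0 0.01 0 0 0 -1;0 0 0.02 0 0 0 -1;0 0 0.028 0 0 0 -1;0 0 0.028 0 0 0 -1"

```text
time_s: 7.45
eef_pos: [0.5123, 0.0111, 0.1075]
tcp_rot: [-180.0, 0.0, 23.3]
ft_force: [0.8, 0.4, -0.9]
opening: 0.154
gripper_force: 60.2
```

Call:
step_arm --plan "0 0 0.008 0 0 0 -1;0 0 0.015 0 0 0 -1;0 0 0.02 0 0 0 -1;0 0 0.02 0 0 0 -1;0 0 0.02 0 0 0 -1"

```text
time_s: 7.95
eef_pos: [0.5129, 0.0113, 0.0992]
tcp_rot: [180.0, -0.0, 23.3]
ft_force: [-1.9, -1.1, 5.7]
opening: 0.155
gripper_force: 61.2
```

Call:
step_arm --plan "0 0 0.002 0 0 0 -1;0 0 0.004 0 0 0 -1;0 0 0.004 0 0 0 -1;0 0 0.004 0 0 0 -1"

```text
time_s: 8.35
eef_pos: [0.5129, 0.0113, 0.0981]
tcp_rot: [180.0, -0.0, 23.3]
ft_force: [-3.6, -0.2, 9.9]
opening: 0.156
gripper_force: 61.8
```

Call:
step_arm --plan "0 0 0.002 0 0 0 -1;0 0 0.003 0 0 0 -1;0 0 0.003 0 0 0 -1;0 0 0.003 0 0 0 -1"

```text
time_s: 8.75
eef_pos: [0.5129, 0.0114, 0.098]
tcp_rot: [179.9, 0.0, 23.3]
ft_force: [-7.6, -0.8, 20.1]
opening: 0.157
gripper_force: 63.2
```

The height has stopped changing while the force climbs to 20 N, so the disc is on the hub. One visual check.

```bash
python3 - <<'E'
from h import *
p,d,m=grab('side');p2,d2,m2=grab('scene')
save('s6',np.hstack([cv2.resize(p[140:260,210:330],(400,400),interpolation=2),cv2.resize(p2,(400,250))[:, :].copy() if 0 else cv2.resize(p2[120:320,170:370],(400,400),interpolation=2)]))
s=sensors.state();print(s['eef_pos'],s['ft_force'])
E
```

```text
[0.51291972 0.01132872 0.09799683] [-6.32009727 -0.1437998  20.07168007]
```

View pics/s6.png

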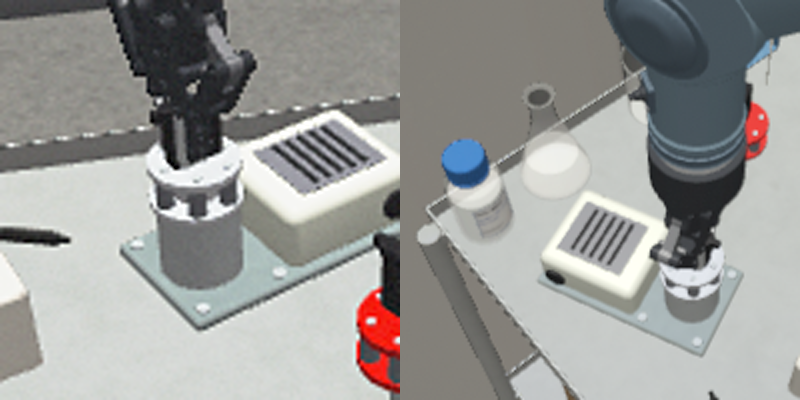

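The lower disc sits flush on the hub with no gap (side crop at about (200,215)), and the flask and reagent bottle have not moved. Handing in.

```bash
python3 -c "
from rig import workorder;print(workorder.job_done())"
```

```text
the job is handed in; nothing more can be done
None
```

The roller head is keyed into the pump hub and held pressed fully home at about 20 N. The disc looks flush in the last images; the flask and bottle stand where they were, and the arm never went near the beaker. The job was handed in at about 9 s of the 51 s limit.

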